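# Seat the lamps and hold the specimen viewer open

### The arm

A 6-joint arm with a two-finger parallel gripper is mounted at the origin on the work surface. World frame = base frame: x ahead of the robot, y to its left, z up, the work surface at z = 0. Lengths are in mm, angles in degrees, forces in N, time in s.
With the tool pointing down it reaches from about 275 to 825 mm from the base axis. Payload 4.9 kg.
Tool frame: the origin (TCP) lies on the front face of the gripper's body, between the roots of the fingers; the fingertips stand 73 mm ahead of it and the grasp point (between the pads) lies 54 mm ahead of it; z points along the fingers, y is the line along which they close (so a half turn about z gives the same grasp; the last joint's range is limited). The gripper opens to 85 mm and grips with 20 to 120 N. Pads are 22 mm wide; open, the fingers measure 114 mm over their backs; the gripper's body (76 mm by 85 mm) begins 54 mm behind the grasp point. The pads swing forward as they close: fully open they stand 13 mm farther back than shut.
Start: joints at [-78.507, 18.69, -11.035, 60.275, 0, 82.311], TCP at [180.732, -519.476, 303.881] pointing down, gripper open.
Joint ranges: [-152.03, 152.03], [-55.5, 102.48], [-74.3, 77.21], [-110.64, 120.58], [-84.22, 78.4], [-180, 180]. Speed limits (degrees/s): [147.25, 147.25, 180, 180, 180, 180].

### API

Orientations are given as [roll, pitch, yaw] about the fixed x, y, z axes, in that order (R = Rz(yaw) Ry(pitch) Rx(roll)).
In Python, from plant import manip, optics, order gives the robot as it stands.
- The arm moves only by the tool apply_moves, never from a script. Its argument "motion" is a list of rows, each an object with "travel": the shift along the tool's x, y, z in mm, a list of three; "dr": the turn, a rotation vector about the tool's x, y, z in units of 5 degrees (1.0 is 5 degrees), a list of three; "gripper": the opening, from 0 (shut) to 1 (fully open). In form: [{"travel": [x, y, z], "dr": [wx, wy, wz], "gripper": gripper}, ...]. A call has 1 to 5 rows; each row is the pose to reach, as a shift and turn from the pose commanded when the call began, along the tool's axes at that moment; what a row does not reach only later rows make up. A row lasts 1/10 s, in which the tool goes at most 50 mm and 8.59 degrees, less where a joint would pass 70% of its speed; a pose out of reach is approached as far as the arm can. A call with a gripper value outside its range is refused whole. The fingers move at their own pace and stop on an object; "squeeze" is the grip in N (left out, the last holds). Time passes only in rows, so rows that repeat a pose let the fingers close. It gives the time, the measured TCP pose, the force, the opening and the grip force at its end, in the units of the state.
- manip.read_state(): the state, without advancing time (a new reading comes with each control period).
- optics.read_camera(name): name is "scene" or "top"; returns the picture (420x560x3 uint8, blue, green, red); there is no depth.
- optics.get_calibration(name): a dict with "fovy" (degrees; the focal length in pixels is half the picture's height over the tangent of half this angle, whatever the lens; pixels are square), "cx", "cy" (the principal point, pixels), "position" and "attitude" of the camera in the world. Camera axes: x right, y up, looking along -z (the intrinsics and any distortion apply to the point x, -y, -z); pixel columns grow to the right and rows downward; lengths in mm; the calibration is good to about 2 mm. A picture is of the moment at which its call begins. get_calibration takes no time and is no camera call.
- order.sign_off(): hands the job in; it is judged then, once.
The state is a dict: "time_s": time; "joint_positions": joint angles; "joint_vel": joint speeds; "effort": joint torques, N m; "position": TCP position; "tool_rot": TCP orientation; "force": force on the tool from outside, world axes, zero at the start; "torque": the same for the moment, N m; "finger_gap": finger opening in mm; "finger_force": force on a finger pad.
Only numpy, scipy, OpenCV 4.12 (cv2) and the standard library are available. Lean on these libraries where they do the work, as an engineer would, in place of code of your own. Each camera call takes 0.05 s, during which the arm holds its last target. There are 200 camera calls.

### The job

Get the specimen viewer ready for a colleague to look inside: with its lid still shut, press both plug-in lamp modules on its side deck down until they are fully home. Then raise the lid and hold it open at 40 degrees from shut; it falls shut if let go, so finish while still holding it steady at that angle. Leave the jar, the dish, the slide box and the brush on the bench where they are.

Things in the scene. Friction and masses are not known exactly. Their poses are not given: they have to be found in the camera images.
- viewer: Specimen viewer, cream metal case fixed to the bench. Origin: on the bench under the middle of its chamber; z up, x from its front to its hinge side (away from the robot, within 0.35 rad), y left. Chamber 180 (x) by 200 (y) by 90 mm high under the lid. Against its right side a deck, y -180 to -100, top 90 mm up, carries lamp modules at x -55 and +10, y -140; behind them a 12 mm high fixed knob.
- lid (a joint): Opening angle of the flat cream lid (180 by 200 by 10 mm, roughly 0.3 to 0.6 kg), rad: 0 shut and level, grows as the front edge rises, stop at 1.2. It turns freely and falls shut from any angle if let go. 40 degrees is 0.70 rad.
- lid_bar (a point): Middle of the lid's handle: a round steel bar, 10 mm in diameter, 108 mm long, along the viewer's y axis, 40 mm in front of the lid's front edge on two 8 mm wide arms 50 mm either side of the middle. 95.5 mm above the bench when shut; nothing beneath it, and 35 mm free between bar and case. Being round it can turn between two gripping fingers.
- lid_hinge (a point): Middle of the lid's hinge line, which runs along the viewer's y axis on the top far edge of the chamber, 90.5 mm above the bench. The bar's centre is 220 mm from it along the lid and 5 mm above it when shut.
- lamp_front (a joint): How far the front lamp module (nearer the robot) is pushed in, m: 0 standing 12 mm proud, 0.012 fully home on a hard stop with its flange on the deck. It starts 6 to 12 mm proud, slides straight down against about 7 N of friction, and stays where it is left.
- lamp_front_top (a point): Centre of the flat top of the front lamp module: a black block, 38 by 38 mm and 24 mm high, with thin metal fins, on a 48 by 48 by 6 mm flange. Top 120 mm above the bench when fully home.
- lamp_rear (a joint): The same for the rear lamp module (further from the robot): 0 standing 12 mm proud, 0.012 fully home.
- lamp_rear_top (a point): Centre of the flat top of the rear lamp module, of the same shape and size, 65 mm behind the front one. Top 120 mm above the bench when fully home.
- jar: Bystander: small amber glass jar, 50 mm across, 60 mm high, left of the viewer. Origin: centre of its underside.
- petri: Bystander: covered clear dish, 92 mm across, 18 mm high, left of the viewer. Origin: centre of its underside.
- slidebox: Bystander: grey slide box, 85 by 50 by 32 mm, right of the viewer. Origin: centre of its underside.
- brush: Bystander: thin wooden brush, 170 mm long, 8 mm thick, lying in front and to the left of the viewer. Origin: middle of its underside.

How it is judged (in metres and radians):
On the way, in this order (a step that is already met when the one before it is completed fails the run):
1. both lamp modules are pressed home while the lid is shut (value of joint each of lamp_front, lamp_rear above 0.0105 m and value of joint lid below 0.05 rad), for 0.2 s.
2. the lid is held open by the robot at 40 degrees, within 6 degrees (value of joint lid between 0.593 and 0.803 rad and contact force between any of the fingers, the arm and viewer above 0.3 N), for 0.2 s.
At the end, for the whole second after the job is handed in: The robot is still holding the lid, steady (under 0.06 rad/s), at 40 degrees from shut, within 6 degrees (0.593 to 0.803 rad); both lamp modules are home (pushed in at least 10.5 of 12 mm); each bystander is within 30 mm of where it started (all of step 2 and velocity of joint lid between -0.06 and 0.06 rad/s and value of joint each of lamp_front, lamp_rear above 0.0105 m and distance of each of jar, petri, slidebox, brush from where it was at the start of the episode below 0.03 m); the arm keeps its last pose, push and grip.
It fails at once if the lid is raised (past 0.15 rad) while a lamp module is not yet home (value of joint lid above 0.15 rad and value of joint any of lamp_front, lamp_rear below 0.0105 m).
It fails at once if a bystander is moved by more than 30 mm (distance of any of jar, petri, slidebox, brush from where it was at the start of the episode above 0.03 m).
It also fails if it takes over 58 s, if anything falls off the work surface, if the arm or the gripper's body presses on something with over 40 N, if the wrist force passes 120 N, or if a joint passes its speed limit or range.

## Working session

There is one attempt and no reset: what is moved stays moved. The work goes in short steps, Python scripts to look and compute and a tool call to move; the robot and the scene stay as the last step left them, time stands still between calls to the robot, and variables do not carry over. Pictures are saved under pics/ and viewed, at most 10 in all, crops included, and the job is handed in when it is done.

Besides the shell and the picture viewer there is one more tool, called as name(argument=value, ...) on one line, values as JSON. apply_moves: Moves the arm, as the interface text tells. Its arguments: {"type":"object","properties":{"motion":{"type":"array"},"squeeze":{"type":"number"}},"required":["motion"]}

```bash
mkdir -p pics; ls; python3 - <<'E'
from plant import manip, optics
import cv2
for n in("scene","top"):
    cv2.imwrite(f"pics/{n}0.png",optics.read_camera(n)); print(optics.get_calibration(n))
print(manip.read_state())
E
```

```text
pics
{'fovy': 49.562709301494806, 'cx': 283.68718095245356, 'cy': 211.19215649601324, 'position': array([1093.95531757, -495.30770643,  982.82953516]), 'attitude': array([42.01476989,  0.77373729, 40.16142268])}
{'fovy': 55.45900645629401, 'cx': 286.2608373762255, 'cy': 209.77896228902748, 'position': array([513.94243333,  85.37803993, 934.64779087]), 'attitude': array([  3.76077472,   0.67854764, -88.93951364])}
{'time_s': 0.1, 'joint_positions': array([-7.85061095e+01,  1.87281969e+01, -1.10850871e+01,  6.02765769e+01,
        1.09005560e-03,  8.23114719e+01]), 'joint_vel': array([-0.02377822, -0.10248787,  0.10088153, -0.05791071,  0.02927196,
       -0.00845624]), 'effort': array([ 2.25741853e-03, -4.44238079e+01,  2.63038445e+01,  7.92364619e-03,
       -1.33349899e-04, -1.87994836e-06]), 'position': array([ 180.65482122, -519.04938316,  303.18543247]), 'tool_rot': array([-1.79911093e+02, -1.31025308e-02,  1.91824075e+01]), 'force': array([-0.25684054,  0.35032233,  0.08200367]), 'torque': array([0.00919202, 0.01063451, 0.00950993]), 'finger_force': 0.0, 'finger_gap': 85.26146218415987}
```

View pics/top0.png

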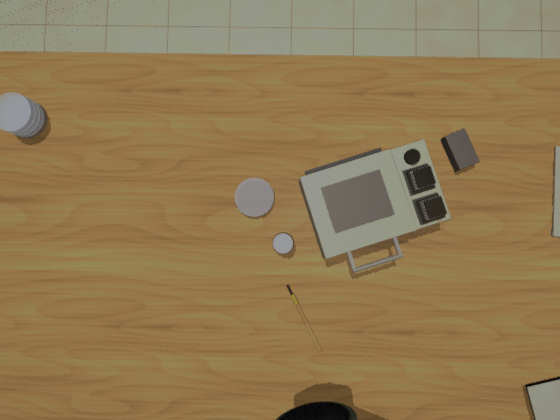

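View pics/scene0.png

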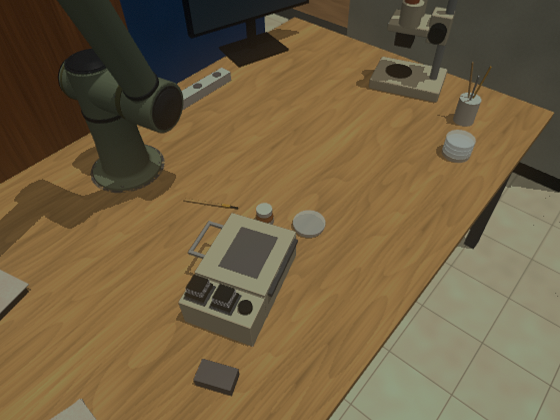

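The top view shows the viewer with its lid corners near (301,180) and (325,258), the handle bar near (355,271)–(402,258), and the lamps near (430,209) and (420,178). The brush is at (305,318), well left of the deck.

```bash
cat > h.py <<'E'
import numpy as np, cv2
from scipy.spatial.transform import Rotation as R
from plant import manip, optics
def cam(n):
    c=optics.get_calibration(n); f=210/np.tan(np.radians(c["fovy"]/2))
    return c,f,R.from_euler("xyz",c["attitude"],degrees=True).as_matrix()
def ray(n,u,v,z):
    c,f,M=cam(n); d=M@np.array([(u-c["cx"])/f,-(v-c["cy"])/f,-1]); p=c["position"]
    return p+d*(z-p[2])/d[2]
def proj(n,P):
    c,f,M=cam(n); q=M.T@(np.array(P,float)-c["position"]); return np.array([c["cx"]+f*q[0]/-q[2],c["cy"]-f*q[1]/-q[2]])
def pose():
    s=manip.read_state(); return s["position"],R.from_euler("xyz",s["tool_rot"],degrees=True),s
E
python3 - <<'E'
from h import *
im=cv2.imread("pics/top0.png")
hsv=cv2.cvtColor(im,cv2.COLOR_BGR2HSV)
roi=np.zeros(im.shape[:2],np.uint8); roi[130:280,290:460]=255
m=((hsv[...,1]<75)&(hsv[...,2]>120)&(roi>0)).astype(np.uint8)*255
cs,_=cv2.findContours(m,cv2.RETR_EXTERNAL,cv2.CHAIN_APPROX_NONE)
c=max(cs,key=cv2.contourArea); print(cv2.contourArea(c),cv2.approxPolyDP(c,4,True)[:,0].tolist())
b=cv2.resize(im[130:280,290:460],None,fx=4.5,fy=4.0*1,interpolation=cv2.INTER_CUBIC) if 0 else cv2.resize(im[135:280,290:460],None,fx=4,fy=4,interpolation=cv2.INTER_CUBIC)
cv2.imwrite("pics/c1.png",b)
d=((hsv[...,2]<50)&(roi>0)).astype(np.uint8)
n,l,st,ce=cv2.connectedComponentsWithStats(d)
for i in range(1,n):
    if st[i,4]>60: print("dark",st[i],ce[i])
E
```

```text
12003.5 [[423, 139], [300, 177], [326, 258], [346, 251], [354, 271], [402, 256], [397, 235], [450, 218]]
dark [441 138  18  33 158] [449.46202532 154.02531646]
dark [404 150  16  14 170] [411.54117647 156.48823529]
dark [406 165  29  28 411] [421.31386861 178.16788321]
dark [424 197  22  22 303] [434.5379538  207.43564356]
```

View pics/c1.png

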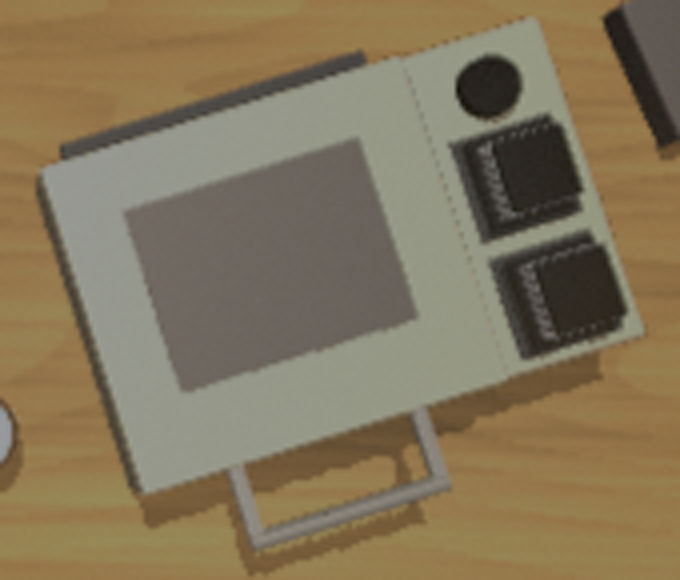

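The enlarged crop shows the lid, deck and bar corners clearly. Crop positions are lid left corners (140,492) and (42,175), deck right corners (535,17) and (643,332), and bar outer corners (258,548) and (450,486). Next I fit the viewer pose to these.

```bash
cat > fit.py <<'E'
from h import *
o=np.array([290,135])
px=np.array([[140,492],[42,175],[535,17],[643,332],[258,548],[450,486],[598,240],[550,118]])/4+o
loc=np.array([[-90,100,100.5],[90,100,100.5],[90,-180,90],[-90,-180,90],[-135,54,95.5],[-135,-54,95.5]])
W=np.array([ray("top",*p,l[2]) for p,l in zip(px,loc)])
A=loc[:,:2]-loc[:,:2].mean(0);B=W[:,:2]-W[:,:2].mean(0)
yaw=np.arctan2((A[:,0]*B[:,1]-A[:,1]*B[:,0]).sum(),(A*B).sum())
M=R.from_euler("z",yaw).as_matrix()
t=W.mean(0)-M@loc.mean(0);t[2]=0
def w(l): return M@np.array(l,float)+t
if __name__=="__main__":
    print(np.degrees(yaw),t); print((W-(loc@M.T+t)).round(1))
    for n,l in dict(bar=[-130,0,95.5],lf=[-55,-140,126],lr=[10,-140,126]).items(): print(n,w(l).round(1),proj("top",w(l)).round(1),proj("scene",w(l)).round(1))
    p,r,s=pose()
    for z in (120,132):
      for x in(-55,10): print(z,[((proj("top",w([x+a*19,-140+b*19,z]))-o)*4).round().tolist() for a,b in((1,1),(1,-1),(-1,-1),(-1,1))])
    for x in(-55,10):
        d=r.inv().apply(w([x,-140,132+60+73])-p); print("delta to 60 above",d.round(1))
E
python3 fit.py
```

```text
18.78632553212343 [584.88578796 -53.32951021   0.        ]
[[ 2.3  1.7  0. ]
 [-3.4 -2.8  0. ]
 [-2.7  0.4  0. ]
 [ 0.4  2.4  0. ]
 [ 2.1 -2.3  0. ]
 [ 1.3  0.5  0. ]]
bar [461.8 -95.2  95.5] [377.3 262.7] [198.6 237.5]
lf [ 577.9 -203.6  126. ] [434.5 207. ] [196.1 284.3]
lr [ 639.4 -182.7  126. ] [424.  176.6] [222.3 293.3]
120 [[526.0, 265.0], [597.0, 242.0], [622.0, 313.0], [551.0, 336.0]]
120 [[485.0, 144.0], [555.0, 122.0], [580.0, 192.0], [509.0, 215.0]]
132 [[534.0, 263.0], [606.0, 240.0], [631.0, 312.0], [559.0, 335.0]]
132 [[492.0, 140.0], [563.0, 118.0], [588.0, 189.0], [517.0, 212.0]]
delta to 60 above [ 478.8 -167.4   38.6]
delta to 60 above [ 543.8 -166.9   38.6]
```

apply_moves(motion=[{"travel": [48,-16,0],"dr": [0,0,0],"gripper": 0},{"travel": [95,-33,0],"dr": [0,0,0],"gripper": 0},{"travel": [142,-50,0],"dr": [0,0,0],"gripper": 0},{"travel": [190,-66,0],"dr": [0,0,0],"gripper": 0},{"travel": [237,-83,0],"dr": [0,0,0],"gripper": 0}], squeeze=40)

```text
time_s: 0.6
position: [377.6, -362.4, 303.6]
tool_rot: [-180.0, 0.0, 19.2]
force: [0.0, 0.3, -0.1]
finger_gap: 12.1
finger_force: 0.0
```

apply_moves(motion=[{"travel": [48,-16,0],"dr": [0,0,0],"gripper": 0},{"travel": [95,-33,0],"dr": [0,0,0],"gripper": 0},{"travel": [142,-50,0],"dr": [0,0,0],"gripper": 0},{"travel": [190,-66,0],"dr": [0,0,0],"gripper": 0},{"travel": [237,-83,0],"dr": [0,0,0],"gripper": 0}])

```text
time_s: 1.1
position: [573.4, -206.7, 303.5]
tool_rot: [-180.0, 0.0, 19.2]
force: [1.0, -0.9, 0.0]
finger_gap: 0.1
finger_force: 0.0
```

```bash
cat > where.py <<'E'
from fit import *
p,r,s=pose()
print(s["time_s"],p,s["tool_rot"],s["force"],s["finger_gap"],s["finger_force"])
for n,l in dict(lf=[-55,-140,120],lr=[10,-140,120],bar=[-130,0,95.5]).items():
    print(n,"tip->",r.inv().apply(w(l)-p-r.apply([0,0,73])).round(1))
E
python3 where.py
```

```text
1.1 [ 573.39631074 -206.74107729  303.52709128] [-1.79988607e+02  2.69047289e-02  1.91872758e+01] [ 0.99169938 -0.86769672  0.01974847] 0.14888631320997087 0.0
lf tip-> [  5.4  -1.5 110.5]
lr tip-> [ 70.4  -1.  110.5]
bar tip-> [ -68.6 -142.   135.1]
```

apply_moves(motion=[{"travel": [5,-1.5,40],"dr": [0,0,0],"gripper": 0},{"travel": [5,-1.5,75],"dr": [0,0,0],"gripper": 0},{"travel": [5,-1.5,90],"dr": [0,0,0],"gripper": 0},{"travel": [5,-1.5,97],"dr": [0,0,0],"gripper": 0},{"travel": [5,-1.5,101],"dr": [0,0,0],"gripper": 0}])

```text
time_s: 1.6
position: [576.0, -205.1, 202.3]
tool_rot: [-179.9, 0.1, 19.2]
force: [-3.8, 2.1, 7.3]
finger_gap: -0.1
finger_force: 3.4
```

apply_moves(motion=[{"travel": [0,0,2],"dr": [0,0,0],"gripper": 0},{"travel": [0,0,4],"dr": [0,0,0],"gripper": 0},{"travel": [0,0,6],"dr": [0,0,0],"gripper": 0},{"travel": [0,0,6],"dr": [0,0,0],"gripper": 0}])

```text
time_s: 2.0
position: [576.6, -205.5, 198.6]
tool_rot: [179.9, -0.1, 19.2]
force: [-1.3, 1.3, 3.3]
finger_gap: -0.0
finger_force: 1.3
```

apply_moves(motion=[{"travel": [0,0,2],"dr": [0,0,0],"gripper": 0},{"travel": [0,0,4],"dr": [0,0,0],"gripper": 0},{"travel": [0,0,6],"dr": [0,0,0],"gripper": 0},{"travel": [0,0,6],"dr": [0,0,0],"gripper": 0}])

```text
time_s: 2.4
position: [576.8, -205.7, 192.6]
tool_rot: [179.9, -0.1, 19.2]
force: [-1.8, 1.4, 4.8]
finger_gap: -0.2
finger_force: 2.7
```

apply_moves(motion=[{"travel": [0,0,2],"dr": [0,0,0],"gripper": 0},{"travel": [0,0,3],"dr": [0,0,0],"gripper": 0},{"travel": [0,0,4],"dr": [0,0,0],"gripper": 0},{"travel": [0,0,4],"dr": [0,0,0],"gripper": 0}])

```text
time_s: 2.8
position: [576.9, -205.7, 192.4]
tool_rot: [179.8, -0.2, 19.2]
force: [-10.3, 4.9, 28.7]
finger_gap: -0.2
finger_force: 14.3
```

Hard stop reached at the expected height with 29 N. Next is the rear module.

apply_moves(motion=[{"travel": [0,0,-35],"dr": [0,0,0],"gripper": 0},{"travel": [30,0,-35],"dr": [0,0,0],"gripper": 0},{"travel": [65,0,-35],"dr": [0,0,0],"gripper": 0},{"travel": [65,0,-25],"dr": [0,0,0],"gripper": 0},{"travel": [65,0,-17],"dr": [0,0,0],"gripper": 0}])

```text
time_s: 3.3
position: [638.2, -184.0, 203.7]
tool_rot: [179.9, -0.0, 19.2]
force: [-0.4, 0.4, 0.1]
finger_gap: 0.2
finger_force: 0.0
```

apply_moves(motion=[{"travel": [0,0,4],"dr": [0,0,0],"gripper": 0},{"travel": [0,0,8],"dr": [0,0,0],"gripper": 0},{"travel": [0,0,11],"dr": [0,0,0],"gripper": 0},{"travel": [0,0,13],"dr": [0,0,0],"gripper": 0},{"travel": [0,0,13],"dr": [0,0,0],"gripper": 0}])

```text
time_s: 3.8
position: [636.7, -184.1, 192.6]
tool_rot: [-180.0, -0.0, 19.1]
force: [-3.8, 2.9, 10.3]
finger_gap: -0.2
finger_force: 5.1
```

apply_moves(motion=[{"travel": [0,0,2],"dr": [0,0,0],"gripper": 0},{"travel": [0,0,3],"dr": [0,0,0],"gripper": 0},{"travel": [0,0,4],"dr": [0,0,0],"gripper": 0},{"travel": [0,0,4],"dr": [0,0,0],"gripper": 0}])

```text
time_s: 4.2
position: [636.7, -184.1, 192.4]
tool_rot: [179.9, -0.1, 19.1]
force: [-10.8, 4.7, 29.6]
finger_gap: 0.3
finger_force: 15.0
```

Both are home. Now I retreat, move above the bar and turn the tool 90° so the fingers close across it.

apply_moves(motion=[{"travel": [0,0,-45],"dr": [0,0,0],"gripper": 0},{"travel": [-20,-20,-60],"dr": [0,0,-1.6],"gripper": 0},{"travel": [-50,-50,-60],"dr": [0,0,-3.2],"gripper": 0.3},{"travel": [-80,-80,-60],"dr": [0,0,-4.8],"gripper": 0.3},{"travel": [-110,-110,-60],"dr": [0,0,-6.4],"gripper": 0.3}])

```text
time_s: 4.7
position: [495.2, -116.0, 246.8]
tool_rot: [-180.0, 0.0, 51.4]
force: [-0.6, -0.1, 0.2]
finger_gap: 25.8
finger_force: 0.0
```

apply_moves(motion=[{"travel": [0,0,0],"dr": [0,0,-1.6],"gripper": 0.3},{"travel": [0,0,0],"dr": [0,0,-3.2],"gripper": 0.3},{"travel": [0,0,0],"dr": [0,0,-4.8],"gripper": 0.3},{"travel": [0,0,0],"dr": [0,0,-6.4],"gripper": 0.3},{"travel": [0,0,0],"dr": [0,0,-8],"gripper": 0.3}])

```text
time_s: 5.2
position: [496.6, -116.6, 246.8]
tool_rot: [-180.0, 0.0, 91.4]
force: [0.3, -0.1, 0.0]
finger_gap: 25.7
finger_force: 0.0
```

apply_moves(motion=[{"travel": [0,0,0],"dr": [0,0,-1.6],"gripper": 0.3},{"travel": [0,0,0],"dr": [0,0,-3.2],"gripper": 0.3},{"travel": [0,0,0],"dr": [0,0,-3.5],"gripper": 0.3}])

```text
time_s: 5.5
position: [496.8, -116.6, 246.8]
tool_rot: [-180.0, -0.0, 108.7]
force: [-0.2, -0.4, -0.3]
finger_gap: 25.6
finger_force: 0.0
```

```bash
python3 where.py; python3 - <<'E'
from h import *
for n in("top","scene"): cv2.imwrite(f"pics/{n}2.png",optics.read_camera(n))
im=cv2.imread("pics/scene2.png")[180:330,130:300]
cv2.imwrite("pics/c2.png",cv2.resize(im,None,fx=4,fy=4,interpolation=cv2.INTER_CUBIC))
E
```

```text
5.5 [ 496.7531162  -116.55923683  246.75548918] [-1.79968412e+02 -1.31959057e-02  1.08682031e+02] [-0.19519819 -0.35077545 -0.27073474] 25.596646496937964 0.0
lf tip-> [-108.5   49.1   53.7]
lr tip-> [-108.3  114.1   53.7]
bar tip-> [ 31.4 -26.2  78.3]
```

View pics/c2.png

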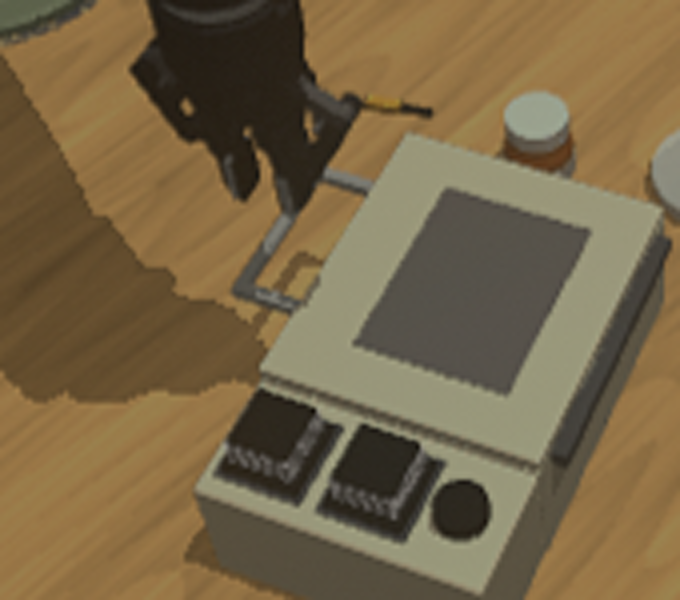

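The crop shows both lamp flanges flush on the deck. The fingers stand open above and behind the bar, whose near-right corner is at crop (240,290), image (190,252.5). I'll check that corner against the fit while moving over the bar.

```bash
python3 - <<'E'
from fit import *
print(proj("scene",w([-130,-54,95.5])), ray("scene",190,252.5,95.5)-w([-130,-54,95.5]))
for q,l in (((410,134),[-90,100,100.5]),((262,374),[-90,-100,100.5]),((662,208),[90,100,100.5]),((538,467),[90,-100,100.5]),((197,494),[-90,-180,90])):
    print(M.T@(ray("scene",q[0]/4+130,q[1]/4+180,l[2])-w(l)))
E
```

```text
[187.93156171 253.70895971] [1.14100627 5.68641937 0.        ]
[ 6.98817312 -1.07562223  0.        ]
[ 7.65404294 -1.15440432  0.        ]
[ 2.07799955 -1.37156934  0.        ]
[ 2.44416328 -1.17879175  0.        ]
[7.64803271 0.26947391 0.        ]
```

apply_moves(motion=[{"travel": [31,-26,0],"dr": [0,0,0],"gripper": 0.3},{"travel": [31,-26,30],"dr": [0,0,0],"gripper": 0.3},{"travel": [31,-26,50],"dr": [0,0,0],"gripper": 0.3},{"travel": [31,-26,50],"dr": [0,0,0],"gripper": 0.3}])

```text
time_s: 6.0
position: [461.1, -94.6, 194.9]
tool_rot: [-179.8, -0.2, 108.6]
force: [-0.5, 0.7, 0.2]
finger_gap: 25.7
finger_force: 0.0
```

```bash
python3 - <<'E'
from h import *
im=optics.read_camera("scene")[190:290,140:260]
jm=optics.read_camera("top")[200:300,310:430]
cv2.imwrite("pics/c3.png",cv2.resize(np.hstack([im,jm]),None,fx=3.3,fy=3.3,interpolation=cv2.INTER_CUBIC))
E
```

```text
(no output)
```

View pics/c3.png

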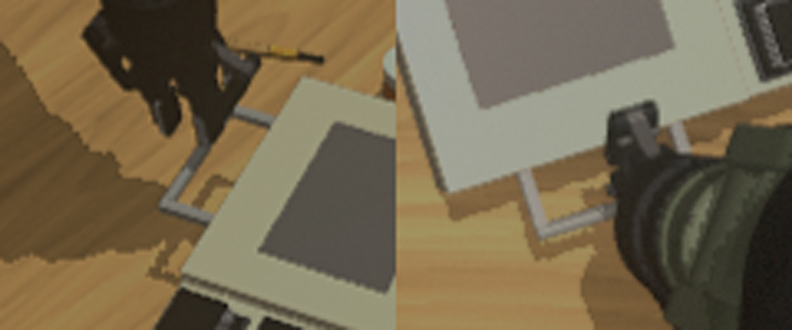

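The picture shows the two fingertips at about (168,130) and (205,145) in the left half, straddling the bar line, with the gripper centred between the arms. I descend with a 2 mm correction toward the case.

apply_moves(motion=[{"travel": [0,2,15],"dr": [0,0,0],"gripper": 0.3},{"travel": [0,2,28],"dr": [0,0,0],"gripper": 0.3},{"travel": [0,2,38],"dr": [0,0,0],"gripper": 0.3},{"travel": [0,2,46],"dr": [0,0,0],"gripper": 0.3},{"travel": [0,2,46],"dr": [0,0,0],"gripper": 0.3}])

```text
time_s: 6.6
position: [464.8, -94.5, 150.4]
tool_rot: [-180.0, -0.0, 108.7]
force: [-0.1, -0.7, 0.3]
finger_gap: 25.7
finger_force: 0.0
```

apply_moves(motion=[{"travel": [0,0,0],"dr": [0,0,0],"gripper": 0},{"travel": [0,0,0],"dr": [0,0,0],"gripper": 0},{"travel": [0,0,0],"dr": [0,0,0],"gripper": 0},{"travel": [0,0,0],"dr": [0,0,0],"gripper": 0},{"travel": [0,0,0],"dr": [0,0,0],"gripper": 0}], squeeze=50)

```text
time_s: 7.1
position: [462.4, -95.4, 151.0]
tool_rot: [-179.6, 0.1, 108.6]
force: [-8.4, -4.0, 4.1]
finger_gap: 7.9
finger_force: 48.7
```

apply_moves(motion=[{"travel": [0,-2.5,0],"dr": [0,0,0],"gripper": 0},{"travel": [0,-2,-8],"dr": [0,0,0],"gripper": 0},{"travel": [0,-1,-18],"dr": [0,0,0],"gripper": 0},{"travel": [0,0.5,-28],"dr": [0,0,0],"gripper": 0},{"travel": [0,2,-38],"dr": [0,0,0],"gripper": 0}])

```text
time_s: 7.6
position: [466.1, -94.2, 189.8]
tool_rot: [-179.9, 0.0, 108.7]
force: [-3.7, -3.7, -2.3]
finger_gap: 8.2
finger_force: 48.6
```

apply_moves(motion=[{"travel": [0,1.5,-7],"dr": [0,0,0],"gripper": 0},{"travel": [0,3.5,-15],"dr": [0,0,0],"gripper": 0},{"travel": [0,6,-23],"dr": [0,0,0],"gripper": 0},{"travel": [0,8.5,-30],"dr": [0,0,0],"gripper": 0},{"travel": [0,11,-37],"dr": [0,0,0],"gripper": 0}])

```text
time_s: 8.1
position: [476.1, -90.8, 226.9]
tool_rot: [-179.8, 0.1, 108.7]
force: [-4.5, -4.5, -0.2]
finger_gap: 7.9
finger_force: 48.6
```

```bash
python3 - <<'E'
from h import *
im=optics.read_camera("scene")[140:320,120:340]
cv2.imwrite("pics/c4.png",cv2.resize(im,None,fx=3,fy=3,interpolation=cv2.INTER_CUBIC))
E
```

```text
(no output)
```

View pics/c4.png

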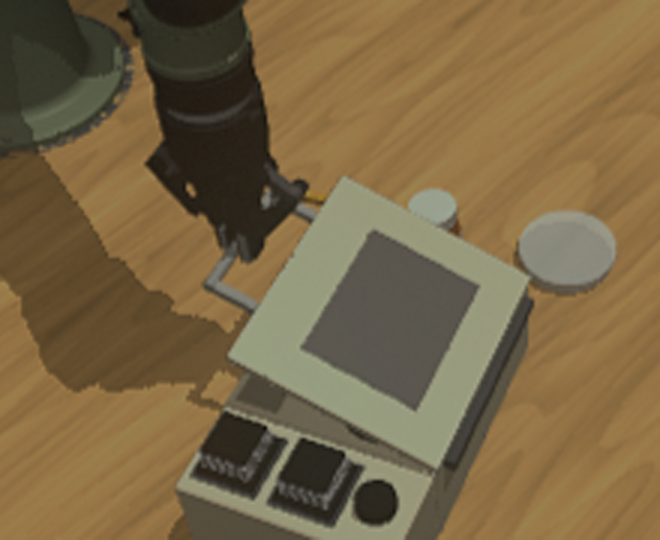

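The lid is opening with the bar held between the fingers at crop (240,245). I continue along the arc.

apply_moves(motion=[{"travel": [0,3,-7],"dr": [0,0,0],"gripper": 0},{"travel": [0,6,-14],"dr": [0,0,0],"gripper": 0},{"travel": [0,9.5,-21],"dr": [0,0,0],"gripper": 0},{"travel": [0,13,-28],"dr": [0,0,0],"gripper": 0},{"travel": [0,17,-34.5],"dr": [0,0,0],"gripper": 0}])

```text
time_s: 8.65
position: [491.9, -85.4, 261.6]
tool_rot: [-179.8, 0.1, 108.6]
force: [-6.1, -4.2, 1.2]
finger_gap: 8.1
finger_force: 48.7
```

apply_moves(motion=[{"travel": [0,4.5,-7],"dr": [0,0,0],"gripper": 0},{"travel": [0,9,-13],"dr": [0,0,0],"gripper": 0},{"travel": [0,13.5,-19],"dr": [0,0,0],"gripper": 0},{"travel": [0,18,-25],"dr": [0,0,0],"gripper": 0},{"travel": [0,22.5,-31],"dr": [0,0,0],"gripper": 0}])

```text
time_s: 9.15
position: [512.9, -78.3, 293.0]
tool_rot: [-179.7, 0.1, 108.6]
force: [-8.3, -5.2, 4.7]
finger_gap: 8.0
finger_force: 48.7
```

apply_moves(motion=[{"travel": [0,0,0],"dr": [0,0,0],"gripper": 0},{"travel": [0,0,0],"dr": [0,0,0],"gripper": 0},{"travel": [0,0,0],"dr": [0,0,0],"gripper": 0},{"travel": [0,0,0],"dr": [0,0,0],"gripper": 0}])

```text
time_s: 9.55
position: [512.9, -78.3, 293.0]
tool_rot: [-179.8, 0.1, 108.6]
force: [-8.6, -5.2, 7.2]
finger_gap: 8.0
finger_force: 49.0
```

```bash
python3 where.py; python3 - <<'E'
from fit import *
p,r,s=pose()
# bar height if grasped where it was: TCP z 151 <-> bar 95.5
z=95.5+p[2]-151.0
from scipy.optimize import brentq
print("angle",brentq(lambda a:90.5+5*np.cos(a)+220*np.sin(a)-z,0,1.2))
im=optics.read_camera("scene")[120:320,120:340]
cv2.imwrite("pics/c5.png",cv2.resize(im,None,fx=3,fy=3,interpolation=cv2.INTER_CUBIC))
for a in (.6,.7,.8):
    print(a,[((proj("scene",w([90-180*np.cos(a)+10*np.sin(a),y,90.5+180*np.sin(a)+10*np.cos(a)]))-[120,120])*3).round().tolist() for y in(100,-100)])
E
```

```text
9.55 [512.92343888 -78.33328514 292.98131786] [-1.79769258e+02  1.01468387e-01  1.08644951e+02] [-8.63943631 -5.1569525   7.22412449] 7.964109196177474 49.04978156089783
lf tip-> [-139.1   22.2  100.1]
lr tip-> [-139.    87.2   99.9]
bar tip-> [  0.7 -53.  124.7]
angle 0.70869302537746
0.6 [[360.0, 207.0], [242.0, 392.0]]
0.7 [[371.0, 199.0], [253.0, 385.0]]
0.8 [[385.0, 192.0], [267.0, 380.0]]
```

View pics/c5.png

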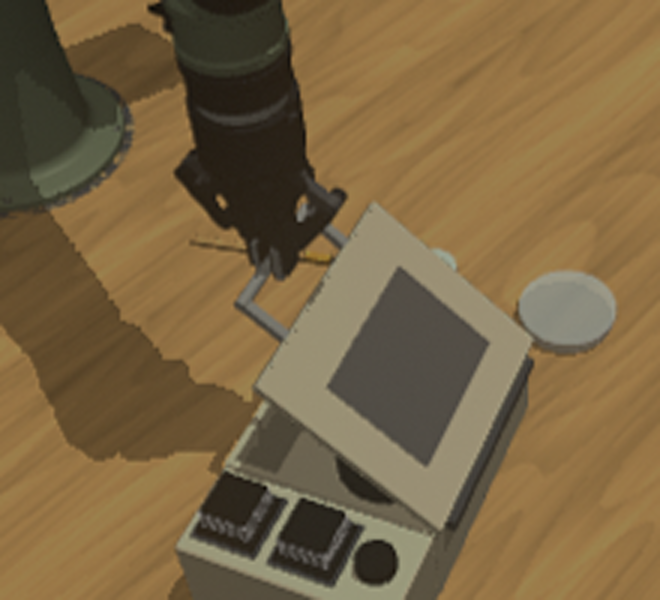

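The lid's front corners appear at (375,203) and (255,387), which matches 0.70 rad (predicted (371,199) and (253,385)). The height-based angle is 0.71 rad. The lamps are flush, the grip is firm and the arm is still, so I'm handing in.

```bash
python3 -c "
from plant import order; print(order.sign_off())"
```

```text
the job is handed in; nothing more can be done
None
```

I pressed both lamp modules home with the lid shut, then raised the lid and handed in at 9.6 s with the arm still gripping it at about 40 degrees (0.71 rad by tool height). I kept the arm clear of the jar, dish, slide box and brush but did not measure their final positions, and the sign-off returned no verdict.

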